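# Tighten the terrine press until its clutch clicks

## Task

Two terrine presses stand on the hall table. Turn the red knob clockwise until its screw is fully home and the slip clutch clicks, stop within three clicks, and let go of the knob. The press with the blue knob is already set: leave its knob as it is.

Things in the scene. Friction and masses are not known exactly. Their poses are not given: they have to be found in the camera images.
- red_grip (a point): Grip point of the red knob, on its upright axis, 152 mm up, 13 mm below its top: an upright wing 44 x 14 mm, 38 tall, free at its sides, on a skirt 42 across (top 25 mm below this point) over a white collar 72 across (31 mm below). Frame turns with the knob: x along the wing to its white-lined end, y across the 14 mm, z up. Press (base 220 x 150 mm) fixed to the table, left or right, turned.
- red_screw (a joint): Turn (rad) of the press screw and its white collar under the red knob; grows clockwise seen from above. Starts at 0.1 to 0.7, stops hard at 1.0 = home, where the collar's black pointer meets the green mark on the dark dial (100 mm across) round it. Turns easily (0.03 N m) with the knob.
- red_clutch (a joint): Slip (rad) of the red knob clockwise past its screw. Starts at 0: the wing's white-lined end lies over the collar's black pointer. Stays 0 until the screw is home, then slips at a steady 0.12 N m; each 0.2 rad is one click (no sound): first at 0.2, third at 0.6; the fourth, at 0.8, is too many. The knob stays where it is left.
- blue_tip (a point): White-lined outer end of the wing of the blue knob on the other, otherwise identical press, to be left alone: 22 mm from that knob's axis, 152 mm above the table; x along the wing outwards, z up. It is already set: pointer at its green mark, wing a little past it.

How it is judged:
By the outcome, as a careful person would: the job done as asked, in the order asked, and still so for the second after the job is handed in, with the robot touching nothing.
It also fails if it takes over 35 s, if anything falls off the work surface, if the arm or the gripper's body presses on something with over 40 N, if the wrist force passes 120 N, or if a joint passes its speed limit or range.

## Robot

A 7-joint arm with a two-finger parallel gripper is mounted at the origin on the work surface. World frame = base frame: x ahead of the robot, y to its left, z up, the work surface at z = 0. Lengths are in mm, angles in rad, forces in N, time in s.
With the tool pointing down it reaches from about 400 to 850 mm from the base axis. Payload 4.4 kg.
Tool frame: the origin (TCP) lies between the finger pads; the fingertips stand 19 mm ahead of it and the grasp point (between the pads) is the TCP (bot.tips_ahead is the z of the fingertips in the tool frame, in mm); z points along the fingers, y is the line along which they close (so a half turn about z gives the same grasp; the last joint's range is limited). The gripper opens to 94 mm and grips with 3 to 60 N. Pads are 16 mm wide; open, the fingers measure 119 mm over their backs; the gripper's body (75 mm by 177 mm) begins 78 mm behind the grasp point.
Start: joints at [-1.263, 0.628, 0.038, 1.517, -0.027, 0.996, -0.02], TCP at [237.328, 605.139, 224.478] pointing down, gripper open.
Joint ranges: [-3.06, 3.06], [-0.37, 2.12], [-1.25, 1.32], [0.18, 2.47], [-1.1, 4.24], [0.23, 1.98], [-2.94, 2.94]. Speed limits (rad/s): [2.57, 2.57, 3.14, 3.14, 3.14, 3.14, 3.14].

## Interface

Orientations are given as a unit quaternion [x, y, z, w].
In Python, from cell import bot gives the robot as it stands.
- The arm moves only by the tool drive_tool, never from a script. Its argument "deltas" is a list that holds one entry, the list of rows, each a list of 7 numbers: the shift along the tool's x, y, z scaled (see below), then the turn, a rotation vector about the tool's x, y, z scaled (see below), then the opening in per cent of the stroke, from 0 (shut) to 100 (fully open). In form: [[[dx, dy, dz, rx, ry, rz, fingers], ...]]. A call has 1 to 20 rows; each row is the pose to reach, as a shift and turn from the pose commanded when the call began, along the tool's axes at that moment; what a row does not reach only later rows make up. The controller multiplies each number of a shift by 30 cm and each number of a turn by 90 degrees. A row lasts 1/8 s, in which the tool goes at most 62.5 mm and 10.7 degrees, less where a joint would pass 70% of its speed; a pose out of reach is approached as far as the arm can. A call with a number of a shift or a turn outside -1 to 1 is refused whole. A call with a gripper value outside its range is refused whole. The fingers move at their own pace and stop on an object; "force" is the grip in N (left out, the last holds). Time passes only in rows, so rows that repeat a pose let the fingers close. It gives the time, the measured TCP pose, the force, the opening and the grip force at its end, in the units of the state.
- bot.sense(): the state, without advancing time (a new reading comes with each control period).
- bot.grab_frame(name): name is "scene" or "top" or "wrist"; returns the picture (400x640x3 uint8, blue, green, red); there is no depth.
- bot.get_calibration(name): a dict with "K" (3x3 intrinsics, pixels), "k1" (the pictures are not rectified: a ray, as slopes to the right and down, at radius r is drawn at 1 + k1 r^2 times it, then the intrinsics apply), "rvec" (rotation vector, rad) and "tvec" (3), from world to camera coordinates, as OpenCV has them; the wrist camera has in their place "mount" (4x4, takes a point from camera to tool coordinates, whose origin is the TCP and whose axes are the flange's). Camera axes: x right, y down, z forward; pixel columns grow to the right and rows downward; lengths in mm; the calibration is good to about 2 mm. A picture is of the moment at which its call begins: read the wrist's pose just before it. get_calibration takes no time and is no camera call.
- bot.finish_job(): hands the job in; it is judged then, once.
The state is a dict: "time": time; "q": joint angles; "joint_vel": joint speeds; "joint_torque": joint torques, N m; "eef_pos": TCP position; "tcp_rot": TCP orientation; "contact_force": force on the tool from outside, world axes, zero at the start; "wrist_torque": the same for the moment, N m; "grip_width": finger opening in mm; "finger_force": force on a finger pad.
Only numpy, scipy, OpenCV 4.12 (cv2) and the standard library are available. Lean on these libraries where they do the work, as an engineer would, in place of code of your own. Each camera call takes 0.05 s, during which the arm holds its last target. There are 200 camera calls.

## Working session

There is one attempt and no reset: what is moved stays moved. The work goes in short steps, Python scripts to look and compute and a tool call to move; the robot and the scene stay as the last step left them, time stands still between calls to the robot, and variables do not carry over. Pictures are saved under pics/ and viewed, at most 10 in all, crops included, and the job is handed in when it is done.

Besides the shell and the picture viewer there is one more tool, called after "Call:" in YAML: its name, and indented under it one key for each argument. drive_tool: Moves the arm, as the interface text tells. Its arguments: {"type":"object","properties":{"deltas":{"type":"array"},"force":{"type":"number"}},"required":["deltas"]}

```bash
mkdir -p pics; ls; cat > h.py <<'E'
import numpy as np, cv2
from scipy.spatial.transform import Rotation as R
from cell import bot
def cam(name, s=None):
    c=bot.get_calibration(name); K=np.array(c["K"],float); k1=c["k1"]
    if "mount" in c:
        s=s or bot.sense(); T=np.eye(4); T[:3,:3]=R.from_quat(s["tcp_rot"]).as_matrix(); T[:3,3]=s["eef_pos"]
        M=T@np.array(c["mount"]); return K,k1,M[:3,:3],M[:3,3]
    Rw=cv2.Rodrigues(np.array(c["rvec"],float))[0]; t=np.array(c["tvec"],float).ravel()
    return K,k1,Rw.T,-Rw.T@t
def onplane(C,px,z):
    K,k1,Rc,o=C
    u=cv2.undistortPoints(np.array([[px]],float),K,np.array([k1,0,0,0.]))[0,0]
    d=Rc@np.array([u[0],u[1],1]); return o+d*(z-o[2])/d[2]
def proj(C,p):
    K,k1,Rc,o=C; c=Rc.T@(np.array(p,float)-o)
    return cv2.projectPoints(c.reshape(1,1,3),np.zeros(3),np.zeros(3),K,np.array([k1,0,0,0.]))[0].ravel()
def save(name,fn): 
    im=np.array(bot.grab_frame(name)); cv2.imwrite(fn,im); return im
E
python3 - <<'E'
from h import *
s=bot.sense(); print(s)
save("top","pics/top1.png"); save("wrist","pics/w1.png")
for n in("top","wrist","scene"): C=cam(n); print(n,C[3],C[2][:,2])
E
```

```text
pics
{'time': 0.0, 'q': array([-1.26282685,  0.6293372 ,  0.03842085,  1.5183764 , -0.02700599,
        0.99632157, -0.01998831]), 'joint_vel': array([ 5.29806704e-04, -6.01941046e-04, -7.46364915e-04, -1.15501001e-04,
        1.11800374e-05,  1.68118910e-03,  1.60296583e-04]), 'joint_torque': array([-7.66640187e-04, -5.49716341e+01,  1.14330232e+00, -1.86627674e+01,
       -5.21690736e-02,  2.36216158e-02,  1.54716236e-04]), 'eef_pos': array([237.05538393, 604.53223978, 223.55682967]), 'tcp_rot': array([ 1.85786262e-01,  9.82589710e-01, -9.46608118e-04, -1.74970427e-04]), 'contact_force': array([-0.2136407 ,  0.41621137,  0.57394807]), 'wrist_torque': array([ 0.00340822, -0.00467452,  0.02091729]), 'finger_force': 0.0, 'grip_width': 93.76615130049696}
top [ 429.75373135  -16.12404981 1058.49886261] [ 0.13707328  0.03467282 -0.98995389]
wrist [160.94911471 634.82880116 382.43553591] [ 0.25733064 -0.10293298 -0.96082555]
scene [876.75021114 403.36691201 538.88679992] [-0.46068456 -0.66067487 -0.59268749]
```

View pics/top1.png

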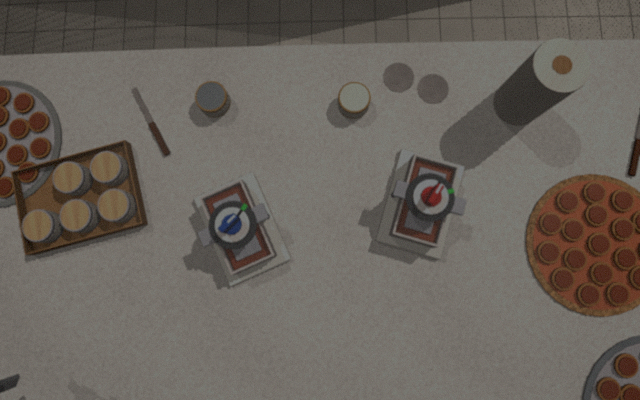

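The top view shows the blue knob at about (233,223) and the red knob at about (432,196), with the red press on the robot's right side. I'll zoom in on both.

```bash
python3 - <<'E'
from h import *
im=cv2.imread("pics/top1.png")
a=cv2.resize(im[160:240,390:470],(400,400),interpolation=cv2.INTER_CUBIC)
b=cv2.resize(im[185:265,195:275],(400,400),interpolation=cv2.INTER_CUBIC)
cv2.imwrite("pics/top1c.png",cv2.convertScaleAbs(np.hstack([a,b]),alpha=1.6))
C=cam("top")
for p in[(432,196),(233,223)]: print(onplane(C,p,152),onplane(C,p,165))
E
```

```text
[ 553.80329548 -221.88330485  152.        ] [ 552.02431439 -218.93253411  165.        ]
[506.08818697 168.73561118 152.        ] [504.99348298 166.08455922 165.        ]
```

View pics/top1c.png

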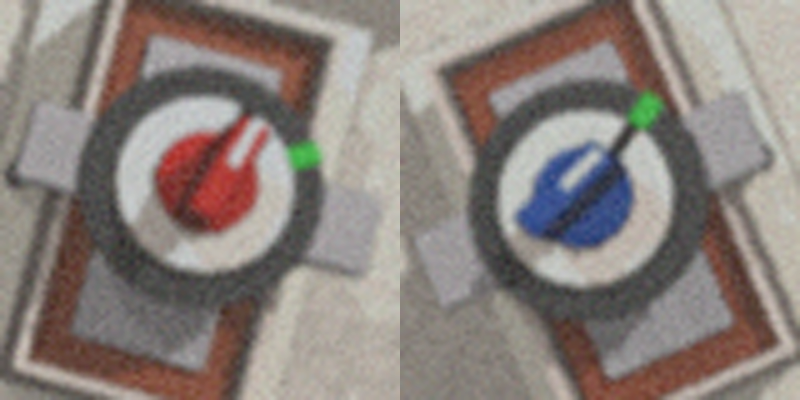

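```bash
python3 - <<'E'
from h import *
C=cam("top"); f=lambda x,y:(390+x/5,160+y/5)
c=onplane(C,f(206,183),121); p=onplane(C,f(251,108),121); g=onplane(C,f(304,155),121)
a=lambda v:np.arctan2(v[1],v[0])
print("c",c,"pointer",a(p-c),"green",a(g-c),np.linalg.norm(p-c),np.linalg.norm(g-c))
s=bot.sense(); M=R.from_quat(s["tcp_rot"]).as_matrix(); print(M.round(3), "tool x yaw",a(M[:,0]),"az",a(s["eef_pos"]))
t=np.array([c[0],c[1],290])-s["eef_pos"]; print("tool shift",M.T@t/300, "az tgt",a(c))
E
```

```text
c [ 556.84609828 -227.25342565  121.        ] pointer -0.5720558300141434 green -1.3064921668004588 36.20413451869254 41.47745755641926
[[-0.931  0.365 -0.001]
 [ 0.365  0.931 -0.002]
 [-0.    -0.002 -1.   ]] tool x yaw 2.7678156549357973 az 1.1970609046425453
tool shift [-2.00468057 -2.19261276 -0.21739464] az tgt -0.38747655212427673
```

Call:
drive_tool:
  deltas:
    - [[0,0,-0.2,0,0,0,50],[-0.9,-0.98,-0.2,0,0,0,50],[-0.9,-0.98,-0.2,0,0,0,50],[-0.9,-0.98,-0.2,0,0,0,50],[-0.9,-0.98,-0.2,0,0,0,50],[-0.9,-0.98,-0.2,0,0,0,50],[-0.9,-0.98,-0.2,0,0,0,50],[-0.9,-0.98,-0.2,0,0,0,50]]

```text
time: 1.1
eef_pos: [382.2, 228.8, 284.4]
tcp_rot: [0.188, 0.982, -0.001, 0.0]
contact_force: [0.4, 1.7, 0.6]
grip_width: 46.8
finger_force: 0.0
```

Call:
drive_tool:
  deltas:
    - [[-0.9,-0.98,0,0,0,0.126,50],[-0.9,-0.98,0,0,0,0.126,50],[-0.9,-0.98,0,0,0,0.126,50],[-0.9,-0.98,0,0,0,0.126,50],[-0.9,-0.98,0,0,0,0.126,50],[-0.9,-0.98,0,0,0,0.126,50],[-0.9,-0.98,0,0,0,0.126,50],[-0.9,-0.98,0,0,0,0.126,50]]

```text
time: 2.1
eef_pos: [525.0, -141.5, 283.9]
tcp_rot: [0.284, 0.959, -0.0, -0.0]
contact_force: [0.5, 0.5, 0.7]
grip_width: 47.0
finger_force: 0.0
```

```bash
python3 - <<'E'
from h import *
s=bot.sense(); M=R.from_quat(s["tcp_rot"]).as_matrix(); print(M.T@(np.array([556,-226,240])-s["eef_pos"])/300)
C=cam("wrist"); print(proj(C,[556,-226,165]))
im=save("wrist","pics/w2.png")
E
```

```text
[-0.23996109 -0.17986831  0.14643709]
[262.77205094 273.46701906]
```

View pics/w2.png

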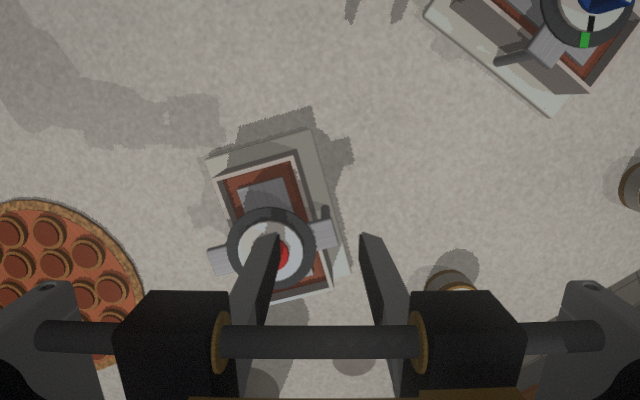

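The wrist view shows the red dial at about (270,250), with the knob hidden behind a finger. I'll move so it sits clear between the fingers and slightly up the image.

Call:
drive_tool:
  deltas:
    - [[-0.4,-0.18,0.08,0,0,0,60],[-0.4,-0.18,0.08,0,0,0,60],[-0.4,-0.18,0.08,0,0,0,60],[-0.4,-0.18,0.08,0,0,0,60]]

```text
time: 2.65
eef_pos: [596.8, -247.7, 259.9]
tcp_rot: [0.281, 0.96, 0.001, -0.001]
contact_force: [-0.0, -0.5, 0.9]
grip_width: 56.3
finger_force: 0.0
```

```bash
python3 - <<'E'
from h import *
s=bot.sense(); print(s["eef_pos"],s["q"])
C=cam("wrist",s); im=save("wrist","pics/w3.png")
u,v=proj(C,[556,-226,140]).astype(int); print(u,v)
x0=max(u-100,0);y0=max(v-75,0); print(x0,y0)
cv2.imwrite("pics/w3c.png",cv2.convertScaleAbs(cv2.resize(im[y0:y0+150,x0:x0+200],(800,600),interpolation=cv2.INTER_CUBIC),alpha=1.5))
E
```

```text
[ 596.76992161 -247.70919728  259.8551657 ] [ 0.17787553  0.60647871  0.29708232  1.48837197 -0.19195211  1.07745702
  1.51684725]
314 149
214 74
```

View pics/w3c.png

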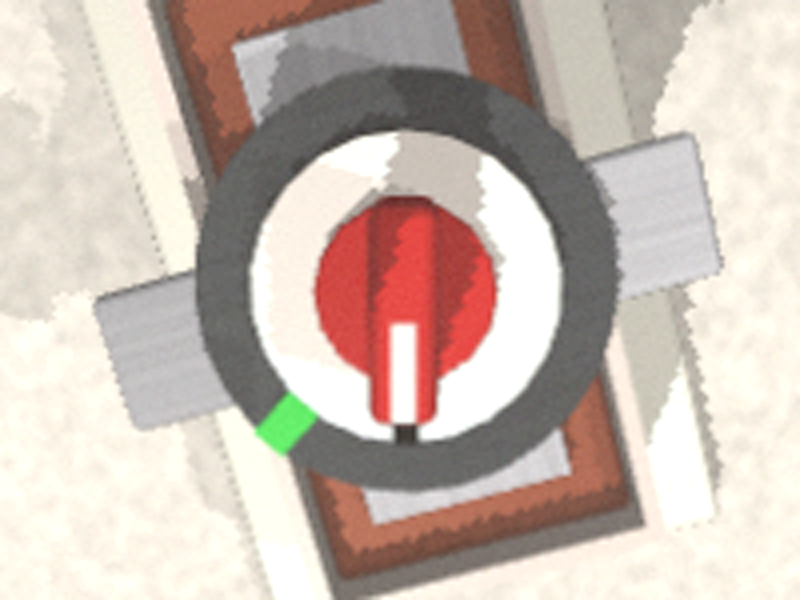

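The wing is already nearly aligned with the tool x axis: white end down, pointer at (405,434) and green mark at (287,424) in the crop. I'll compute the axis and angles.

```bash
python3 - <<'E'
from h import *
s=bot.sense(); C=cam("wrist",s); M=R.from_quat(s["tcp_rot"]).as_matrix()
f=lambda x,y:(214+x/4,74+y/4); P=lambda x,y,z:onplane(C,f(x,y),z)
a=lambda v:np.arctan2(v[1],v[0])
c=P(406,284,121); d=P(407,278,121); p=P(405,436,121); g=P(287,424,121); w0=P(401,197,165); w1=P(403,420,165)
print("collar c",c,d,"wing mid",(w0+w1)/2,"len",np.linalg.norm(w1-w0))
print("pointer",a(p-c),"green",a(g-c),"remain",a(p-c)-a(g-c),"wing yaw",a(w1-w0),"tool x",a(M[:,0]))
for t in (c,(w0+w1)/2): print(M.T@(np.array([t[0],t[1],152])-s["eef_pos"])/300)
E
```

```text
collar c [ 555.11454786 -224.16193004  121.        ] [ 554.09481211 -223.2348271   121.        ] wing mid [ 555.07288304 -224.55970293  165.        ] len 43.54222214442934
pointer -0.5788405471144595 green -1.2784935384928398 remain 0.6996529913783802 wing yaw -0.5640084454975247 tool x 2.572110127487411
[ 0.15754573 -0.01122155  0.36150412]
[ 0.15694777 -0.01241309  0.36150136]
```

Call:
drive_tool:
  deltas:
    - [[0.157,-0.012,0.05,0,0,0,60],[0.157,-0.012,0.1,0,0,0,60],[0.157,-0.012,0.2,0,0,0,60],[0.157,-0.012,0.3,0,0,0,50],[0.157,-0.012,0.355,0,0,0,50],[0.157,-0.012,0.355,0,0,0,50],[0.157,-0.012,0.355,0,0,0,50]]
  force: 20

```text
time: 3.58
eef_pos: [556.3, -227.4, 155.1]
tcp_rot: [0.282, 0.959, -0.0, 0.001]
contact_force: [0.5, 0.9, -0.2]
grip_width: 47.1
finger_force: 0.0
```

Call:
drive_tool:
  deltas:
    - [[0,0,0,0,0,0,20],[0,0,0,0,0,0,20],[0,0,0,0,0,0,0],[0,0,0,0,0,0,0],[0,0,0,0,0,0,0],[0,0,0,0,0,0,0]]
  force: 20

```text
time: 4.32
eef_pos: [556.3, -226.2, 154.2]
tcp_rot: [0.282, 0.96, 0.001, 0.0]
contact_force: [1.3, 4.5, 3.0]
grip_width: 13.9
finger_force: 20.0
```

```bash
python3 - <<'E'
from h import *
s=bot.sense(); M=R.from_quat(s["tcp_rot"]).as_matrix()
print({k:s[k] for k in("time","q","eef_pos","contact_force","wrist_torque","grip_width","finger_force")},np.arctan2(M[1,0],M[0,0]))
E
```

```text
{'time': 4.325, 'q': array([ 0.1770797 ,  0.6539805 ,  0.26226249,  1.7369378 , -0.22857238,
        0.77990374,  1.55062074]), 'eef_pos': array([ 556.3107965 , -226.19639505,  154.17655875]), 'contact_force': array([1.26813111, 4.50003398, 3.0281849 ]), 'wrist_torque': array([ 1.04549872, -0.55111905, -0.01463259]), 'grip_width': 13.903092226076028, 'finger_force': 19.99962866306305} 2.5706068799106374
```

Call:
drive_tool:
  deltas:
    - [[0,0.005,0,0,0,0.05,0],[0,0.005,0,0,0,0.1,0],[0,0.005,0,0,0,0.15,0],[0,0.005,0,0,0,0.2,0],[0,0.005,0,0,0,0.25,0],[0,0.005,0,0,0,0.3,0],[0,0.005,0,0,0,0.34,0],[0,0.005,0,0,0,0.37,0],[0,0.005,0,0,0,0.37,0]]

```text
time: 5.45
eef_pos: [556.6, -225.9, 154.2]
tcp_rot: [0.545, 0.838, 0.0, 0.0]
contact_force: [1.8, 3.0, 2.9]
grip_width: 13.9
finger_force: 20.0
```

```bash
cat > st.py <<'E'
from h import *
s=bot.sense(); M=R.from_quat(s["tcp_rot"]).as_matrix()
print({k:s[k] for k in("time","q","eef_pos","contact_force","wrist_torque","grip_width","finger_force")},2.5706-np.arctan2(M[1,0],M[0,0]))
E
python3 st.py
```

```text
{'time': 5.45, 'q': array([ 0.07493606,  0.67852597,  0.43019594,  1.73930902, -0.37209241,
        0.80480926,  1.10026448]), 'eef_pos': array([ 556.64193328, -225.90233105,  154.17081653]), 'contact_force': array([1.81058619, 3.00342281, 2.86728483]), 'wrist_torque': array([ 0.67101514, -0.49781382, -0.06206495]), 'grip_width': 13.921985426365046, 'finger_force': 20.00016063451767} 0.5816592421653279
```

Call:
drive_tool:
  deltas:
    - [[0,0,0,0,0,0.05,0],[0,0,0,0,0,0.1,0],[0,0,0,0,0,0.15,0],[0,0,0,0,0,0.2,0],[0,0,0,0,0,0.2,0]]

```text
time: 6.08
eef_pos: [556.8, -225.8, 154.2]
tcp_rot: [0.669, 0.743, 0.0, 0.0]
contact_force: [2.7, 3.3, 3.4]
grip_width: 13.7
finger_force: 20.0
```

```bash
python3 st.py
```

```text
{'time': 6.075, 'q': array([ 0.02352469,  0.69650698,  0.51914157,  1.74063947, -0.4490243 ,
        0.82425591,  0.8578661 ]), 'eef_pos': array([ 556.83839803, -225.84045432,  154.16518838]), 'contact_force': array([2.6781874 , 3.27542821, 3.35285176]), 'wrist_torque': array([ 0.80157502, -0.620377  , -0.02091089]), 'grip_width': 13.734805185068453, 'finger_force': 20.000365376472473} 0.8945621152081817
```

Call:
drive_tool:
  deltas:
    - [[0,0,0,0,0,0.04,0],[0,0,0,0,0,0.08,0],[0,0,0,0,0,0.13,0],[0,0,0,0,0,0.13,0]]

```text
time: 6.58
eef_pos: [557.0, -225.8, 154.2]
tcp_rot: [0.741, 0.672, 0.0, 0.0]
contact_force: [3.6, 3.3, 3.4]
grip_width: 14.1
finger_force: 20.0
```

```bash
python3 st.py
```

```text
{'time': 6.575, 'q': array([-0.0084102 ,  0.71001677,  0.57630494,  1.74148146, -0.49837395,
        0.83932654,  0.69967248]), 'eef_pos': array([ 556.95813936, -225.83852741,  154.16977917]), 'contact_force': array([3.59078329, 3.25982615, 3.44600348]), 'wrist_torque': array([ 0.80026427, -0.80393754,  0.03763774]), 'grip_width': 14.097672069530134, 'finger_force': 20.000350177288055} 1.097920322444328
```

Call:
drive_tool:
  deltas:
    - [[0,0,0,0,0,0,40],[0,0,0,0,0,0,60],[0,0,0,0,0,0,60],[0,0,-0.15,0,0,0,60],[0,0,-0.35,0,0,0,60],[-0.157,0,-0.36,0,0,0,60],[-0.157,0,-0.36,0,0,0,60],[-0.157,0,-0.36,0,0,0,60]]

```text
time: 7.58
eef_pos: [551.0, -272.7, 261.3]
tcp_rot: [0.742, 0.67, -0.0, -0.001]
contact_force: [-0.4, 1.1, -0.5]
grip_width: 56.3
finger_force: 0.0
```

```bash
python3 - <<'E'
from h import *
s=bot.sense(); print(s["eef_pos"],s["contact_force"],s["wrist_torque"])
C=cam("wrist",s); im=save("wrist","pics/w4.png")
u,v=proj(C,[555,-224.5,140]).astype(int)
x0=max(u-100,0);y0=max(v-75,0); print(x0,y0)
cv2.imwrite("pics/w4c.png",cv2.convertScaleAbs(cv2.resize(im[y0:y0+150,x0:x0+200],(800,600),interpolation=cv2.INTER_CUBIC),alpha=1.5))
E
```

```text
[ 550.98662059 -272.66294639  261.34838977] [-0.39526578  1.11429422 -0.54261254] [-0.03955631  0.02345218  0.00964292]
219 70
```

View pics/w4c.png

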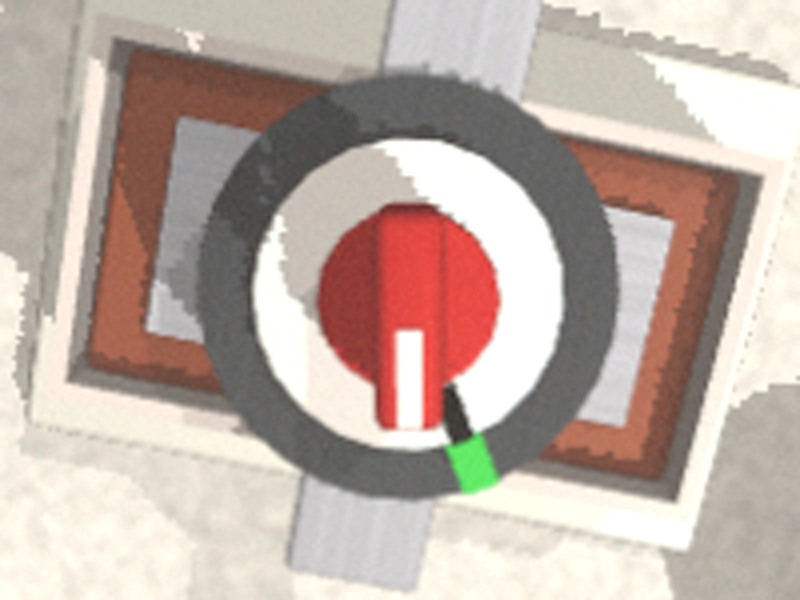

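The black pointer at (458,415) meets the green mark at (474,464). The wing has gone about 0.38 rad past it, which is one click, nearly two. The knob is released and the gripper is clear, so I'm handing in.

```bash
python3 -c "
from cell import bot
print(bot.finish_job())"
```

```text
the job is handed in; nothing more can be done
None
```

The red screw is fully home with its pointer on the green mark, the clutch slipped about 0.38 rad (one click, just short of two), the knob is released, the blue knob was left untouched, and the job is handed in.

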